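# Mesh the square mandrel in the coil winder and keep it pressed home

### The arm

A 6-joint arm with a two-finger parallel gripper is mounted at the origin on a cart in front of the work surface, level with it; the furniture and walls round the work are solid. World frame = base frame: x ahead of the robot, y to its left, z up, the work surface at z = 0. Lengths are in m, angles in degrees, forces in N, time in s.
With the tool pointing down it reaches from about 0.3 to 0.875 m from the base axis. Payload 6.4 kg.
Tool frame: the origin (TCP) lies midway between the tips of the shut fingers; the grasp point (between the pads) lies 19 mm behind it; z points along the fingers, y is the line along which they close (so a half turn about z gives the same grasp; the last joint's range is limited). The gripper opens to 85 mm and grips with 20 to 120 N. Pads are 22 mm wide; open, the fingers measure 114 mm over their backs; the gripper's body (76 mm by 85 mm) begins 54 mm behind the grasp point. The pads swing forward as they close: fully open they stand 13 mm farther back than shut.
Start: joints at [-82.81, 10.359, 92.074, -0, 77.567, -11.82], TCP at [0.187, -0.544, 0.231] pointing down, gripper open.
Joint ranges: [-171.53, 171.53], [-51.25, 118.39], [17.06, 147.69], [-65.23, 245.23], [0, 150.52], [-178.68, 178.68]. Speed limits (degrees/s): [147.25, 147.25, 172.46, 180, 180, 180].

### API

Orientations are given as [roll, pitch, yaw] about the fixed x, y, z axes, in that order (R = Rz(yaw) Ry(pitch) Rx(roll)).
In Python, from workcell import state, capture, hand_in, regions_of gives the robot as it stands.
- The arm moves only by the tool apply_moves, never from a script. Its argument "steps" is one flat list of numbers, 5 for each row, row after row: the shift along the tool's x, y, z normalised to -1 to 1, where 1 is 0.2 m, then the turn about the tool's z normalised to -1 to 1, where 1 is pi/4 rad, then the closure, from -1 (fully open) to 1 (shut), so that 0 is half open. In form: [dx, dy, dz, turn, hand, dx, dy, dz, turn, hand, ...]. A call has 1 to 10 rows; each row is the pose to reach, as a shift and turn from the pose commanded when the call began, along the tool's axes at that moment; what a row does not reach only later rows make up. A row lasts 1/10 s, in which the tool goes at most 50 mm and 8.59 degrees, less where a joint would pass 70% of its speed; a pose out of reach is approached as far as the arm can. A call with a number of a shift or a turn outside -1 to 1 is refused whole. A call with a gripper value outside its range is refused whole. The fingers move at their own pace and stop on an object; "squeeze" is the grip in N (left out, the last holds). Time passes only in rows, so rows that repeat a pose let the fingers close. It gives the time, the measured TCP pose, the force, the opening and the grip force at its end, in the units of the state.
- state(): the state, without advancing time (a new reading comes with each control period).
- capture(name): name is "scene" or "side" or "wrist"; returns a dict with "color" (480x640x3 uint8, blue, green, red), "fx", "fy", "cx", "cy" (pixels), "eye" and "rotation" of the camera in the world; the wrist camera has in their place "hand_eye" (4x4, takes a point from camera to tool coordinates, whose origin is the TCP and whose axes are the flange's). Camera axes: x right, y up, looking along -z (the intrinsics and any distortion apply to the point x, -y, -z); pixel columns grow to the right and rows downward; lengths in m; the calibration is good to about 2 mm. A picture is of the moment at which its call begins: read the wrist's pose just before it. There is no depth.
- hand_in(): hands the job in; it is judged then, once.
Trained networks look in a picture, given as the dict that the camera call returned (one of the last four; its "shot" number tells which), for a name from the list of things; names that differ only in an ending like _2 or _b are one class to them, and where a whole thing is asked for, a point or a joint stands for the part that bears it (a point fixed in the world has none). Each returns a list of dicts, best first, with "confidence" (0 to 1); they miss things now and then, are a little off and sometimes report something else, mostly with a low value. They report only what shows in the picture. A call takes as long as a camera call. They do not tell look-alikes from the thing itself.
- regions_of(picture, target): "pixels" (480x640 bool, what is visible of it) and "bbox" ([left, top, width, height] in pixels, round what is visible of it).
The state is a dict: "time": time; "joint_pos": joint angles; "joint_vel": joint speeds; "tau": joint torques, N m; "eef_pos": TCP position; "eef_rot": TCP orientation; "force": force on the tool from outside, world axes, zero at the start; "wrist_torque": the same for the moment, N m; "finger_gap": opening from 0.0 (shut) to 1.0 (fully open); "grip_force": force on a finger pad.
Only numpy, scipy, OpenCV 4.12 (cv2) and the standard library are available. Lean on these libraries where they do the work, as an engineer would, in place of code of your own. Each camera call takes 0.05 s, during which the arm holds its last target. There are 200 camera calls.

### The job

Get the jump-ring winder ready for square rings: lift the square mandrel out of its stand, turn it until the four ribs of its stem mesh with the cross-shaped socket of the winder, slide it in and press it down against the spring until its collar sits fully home on the block. The spring would push it out again, so finish while still holding the mandrel and pressing it fully home: do not let go. Leave the round mandrel in the stand and the other things near the work where they are.

Things in the scene. Friction and masses are not known exactly. Their poses are not given: they have to be found in the camera images.
- square_mandrel: Steel mandrel, upright, square above. Origin: on its axis, UNDERSIDE of the collar (40 mm dia, z 0 to 6 mm). Square grip 22x22 mm, z 6 to 50, faces across body x and y. Stem below: four ribs along +-x and +-y, 5 mm thick, 26 mm over tips, z -22 to 0; then a pilot 8.4 mm dia, tapered tip, to z -30. 0.12 kg. Starts hanging by its collar in either stand hole, any yaw.
- round_mandrel: The other mandrel, the same except that its upper part is a round cylinder 22 mm in diameter. It stays in the other hole of the stand. Origin at the underside of its collar.
- stand: Fixed pale wooden stand, 60 (x) x 150 (y) x 60 mm high; origin at the centre of its underside. Two round 31 mm holes through the 8 mm top plate, at y = -45 and +45 mm; the mandrels hang in them, collars on the plate at z = 60 mm. (Room: the back of a chair stands at the front right of the desk; a low swing in from the right may hit it, at 0.4 m it is clear.)
- socket (a point): Centre of the socket's mouth in the winder block's top face, z up, x and y along the slots: two crossing slots, each 8 mm wide, 30 mm long, 42 mm deep. Ribs fit at any quarter turn; if not lined up, only the pilot enters and the ribs rest on the block, 22 mm short of home. Fully home: collar's underside on the block.
- ejector (a joint): Spring-loaded pin (10 mm diameter) inside the socket on its axis, its top 20 mm below the mouth at rest; value = how far it is pressed down, m, 0 at rest, about 0.010 when the mandrel is fully home. Spring force 3 N at rest, 7 N at home.
- bench_block: Bystander: steel bench block on a rubber base, 60 x 60 x 15 mm, origin at the centre of its underside.
- bead_pot: Bystander: small clear round pot of beads with a white lid, 36 mm diameter, 33 mm high, origin at the centre of its underside.
- cord_spool: Bystander: white thread spool standing upright, 26 mm diameter, 35 mm high, origin at the centre of its underside.
- winder: Fixed coil winder: grey base 96 x 76 x 20 mm, origin at the centre of its underside; on it an aluminium block 54 x 54 mm, top at z = 62 mm, with the socket in its top face. Gearbox and hand crank at the +x side, all below 40 mm.
Mind the look-alikes: they are no part of the job. Leave any turquoise look-alike of the round_mandrel alone.

How it is judged (in metres and radians):
On the way, in this order (a step that is already met when the one before it is completed fails the run):
1. the square mandrel is held clear above the stand, its stem out of the hole (height (world z) of square_mandrel above 0.095 m and contact force between the fingers and square_mandrel above 2 N), for 0.1 s.
2. its ribs have meshed and entered the socket (z of square_mandrel in the frame of socket below 0.016 m and horizontal distance between square_mandrel and socket below 0.005 m and angle between square_mandrel's own z axis and vertical below 0.15 rad), for 0.05 s.
At the end, for the whole second after the job is handed in: Square mandrel still in the fingers, at rest, upright within 0.08 rad, collar within 2.5 mm of the block, axis within 3 mm of the socket's, ejector pressed over 7.5 mm; round mandrel hangs upright in the stand, its plate within 8 mm of the collar; bystanders moved under 30 mm (value of joint ejector above 0.0075 m and z of square_mandrel in the frame of socket below 0.0025 m and horizontal distance between square_mandrel and socket below 0.003 m and angle between square_mandrel's own z axis and vertical below 0.08 rad and contact force between the fingers and square_mandrel above 2 N and linear speed of square_mandrel below 0.02 m/s and horizontal distance between round_mandrel and stand below 0.055 m and height (world z) of round_mandrel between 0.052 and 0.068 m and angle between round_mandrel's own z axis and vertical below 0.15 rad and distance of each of bench_block, bead_pot, cord_spool from where it was at the start of the episode below 0.03 m); the arm keeps its last pose, push and grip.
It fails at once if the round mandrel is lifted out of the stand (height (world z) of round_mandrel above 0.08 m).
It fails at once if a bystander is pushed away (distance of any of bench_block, bead_pot, cord_spool from where it was at the start of the episode above 0.03 m).
It also fails if it takes over 42 s, if anything falls off the work surface, if the arm or the gripper's body presses on something with over 40 N, if the wrist force passes 120 N, or if a joint passes its speed limit or range.

## Working session

There is one attempt and no reset: what is moved stays moved. The work goes in short steps, Python scripts to look and compute and a tool call to move; the robot and the scene stay as the last step left them, time stands still between calls to the robot, and variables do not carry over. Pictures are saved under pics/ and viewed, at most 10 in all, crops included, and the job is handed in when it is done.

Besides the shell and the picture viewer there is one more tool, called after "Emit:" as name(argument=value, ...) on one line, values as JSON. apply_moves: Moves the arm, as the interface text tells. Its arguments: {"type":"object","properties":{"steps":{"type":"array","items":{"type":"number"}},"squeeze":{"type":"number"}},"required":["steps"]}

```bash
mkdir -p pics
cat > h.py <<'E'
import numpy as np, cv2
from workcell import state, capture, hand_in, regions_of
from scipy.spatial.transform import Rotation as R
def ray(c,u,v):
    d=np.array([(u-c["cx"])/c["fx"],-(v-c["cy"])/c["fy"],-1.0])
    if "eye" in c: return np.array(c["eye"]),np.array(c["rotation"])@d
def onz(c,u,v,z):
    e,d=ray(c,u,v); return e+d*(z-e[2])/d[2]
def proj(c,p):
    q=np.array(c["rotation"]).T@(np.array(p)-np.array(c["eye"]))
    return c["cx"]+c["fx"]*q[0]/-q[2], c["cy"]-c["fy"]*q[1]/-q[2]
E
python3 - <<'E'
from h import *
print(state())
for n in("scene","side"):
    c=capture(n); cv2.imwrite(f"pics/{n}0.png",c["color"])
    print({k:v for k,v in c.items() if k!="color"})
    for t in("square_mandrel","round_mandrel","stand","winder","bench_block","bead_pot","cord_spool"):
        print(n,t,[(r["bbox"],round(r["confidence"],2)) for r in regions_of(c,t)])
E
```

```text
{'time': 0.0, 'joint_pos': array([-8.28082351e+01,  1.04008160e+01,  9.21325496e+01,  1.49993364e-03,
        7.75685402e+01, -1.18202626e+01]), 'joint_vel': array([ 0.14714413, -0.07057752,  0.11359822,  0.00621167, -0.0128962 ,
        0.03694168]), 'tau': array([ 2.65458611e-04, -4.44867110e+01, -3.51340699e+01, -2.44507291e-04,
        8.90400843e-03,  1.06179462e-05]), 'eef_pos': array([ 0.18726695, -0.54305592,  0.2303872 ]), 'eef_rot': array([-1.79900555e+02, -2.23077483e-02,  1.90116840e+01]), 'force': array([-0.13505046,  0.60571028, -0.74432601]), 'wrist_torque': array([-0.03850303,  0.02137781, -0.01342234]), 'grip_force': 0.0, 'finger_gap': 0.9994460693614858}
{'fx': 597.4902297386643, 'fy': 597.4902297386643, 'cx': 313.400761221046, 'cy': 238.48677672508515, 'eye': array([-0.08718996,  0.61832541,  0.57195177]), 'rotation': array([ 6.25473553e+01, -5.94490295e-02, -1.31795028e+02]), 'shot': 1}
scene square_mandrel [([245.4, 274.8, 27.2, 38.1], 0.89)]
scene round_mandrel [([174.1, 276.6, 15.3, 34.9], 0.67), ([184.6, 286.3, 30.2, 38.0], 0.57)]
scene stand [([175.9, 293.3, 
[... 166 characters left out ...]
.7], 0.81)]
scene cord_spool [([344.2, 201.9, 11.2, 19.7], 0.68)]
{'fx': 607.2659072938559, 'fy': 607.2659072938559, 'cx': 316.4044919305574, 'cy': 236.530287382659, 'eye': array([0.12617123, 0.97113659, 0.79846292]), 'rotation': array([  56.97534557,    0.33137382, -153.53232287]), 'shot': 2}
side square_mandrel [([303.1, 279.4, 22.3, 29.6], 0.93)]
side round_mandrel [([240.6, 314.2, 22.2, 22.4], 0.86), ([266.0, 299.6, 21.0, 33.2], 0.71)]
side stand [([254.4, 297.3, 82.3, 66.8], 0.58)]
side winder [([322.9, 211.1, 67.3, 40.6], 0.64)]
side bench_block [([230.4, 258.3, 39.2, 26.0], 0.84)]
side bead_pot [([369.3, 274.4, 19.3, 20.4], 0.81), ([253.0, 294.6, 82.9, 69.6], 0.33)]
side cord_spool []
```

Run:
```python
import re
s=open('h.py').read()
s=s.replace('np.array(c["rotation"])','R.from_euler("xyz",c["rotation"],degrees=True).as_matrix()')
open('h.py','w').write(s)
from h import *
a=cv2.imread("pics/scene0.png")[180:400,140:440]; cv2.imwrite("pics/a.png",cv2.resize(a,None,fx=2.6,fy=2.6,interpolation=2))
a=cv2.imread("pics/side0.png")[180:400,200:500]; cv2.imwrite("pics/b.png",cv2.resize(a,None,fx=2.6,fy=2.6,interpolation=2))
```

```text
(no output)
```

View pics/a.png

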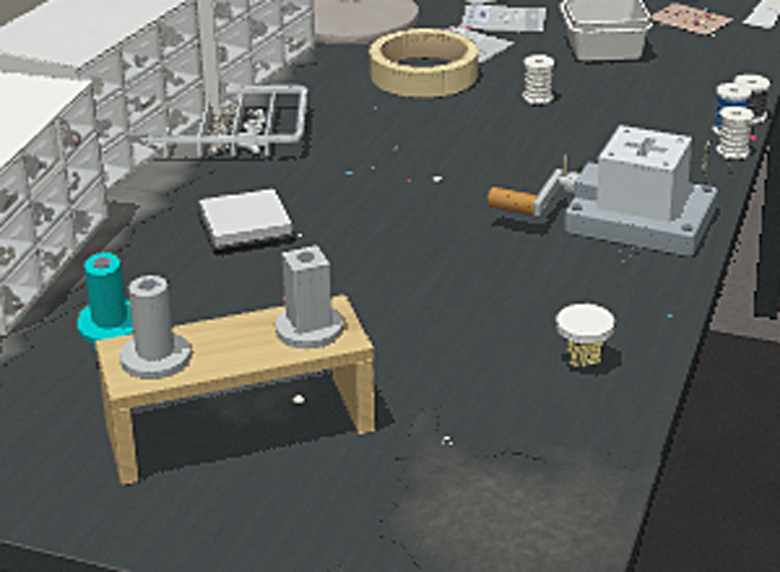

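View pics/b.png

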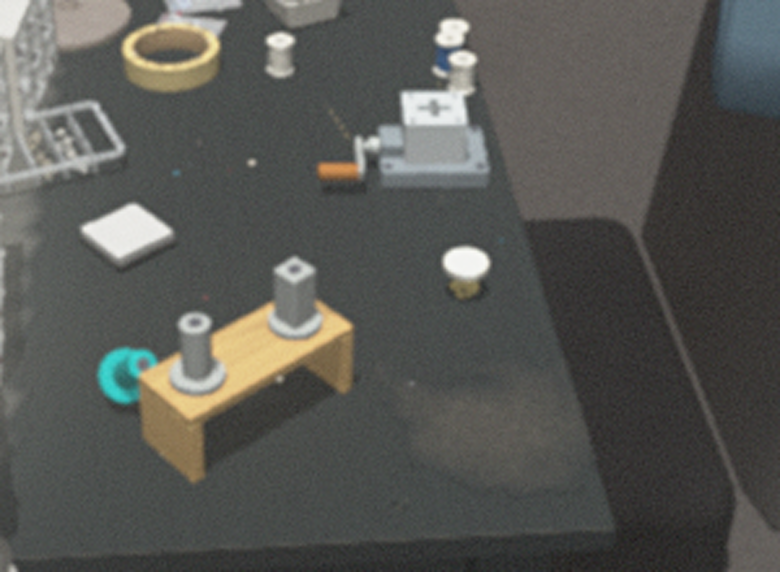

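The scene view shows the square mandrel's top at about (258,279) px and the socket at about (388,237). The round mandrel is left of the square one, and the turquoise look-alike stands behind it.

Run:
```python
from h import *
sc=dict(fx=597.49,fy=597.49,cx=313.4,cy=238.49,eye=[-0.08719,0.618325,0.571952],rotation=[62.5473553,-.0594490,-131.795028])
sd=dict(fx=607.266,fy=607.266,cx=316.40,cy=236.53,eye=[0.12617123,0.97113659,0.79846292],rotation=[56.97534557,0.33137382,-153.53232287])
A=lambda x,y:(140+x/2.6,180+y/2.6); B=lambda x,y:(200+x/2.6,180+y/2.6)
for n,pa,pb,z in [("sqtop",(306,257),(295,270),.11),("rdtop",(150,285),(195,322),.11),("socket",(645,149),(434,107),.062),("pot",(585,322),(466,262),.033),("bench",(246,213),(127,233),.015),("spool",(538,62),(280,40),.035),("spool2",(737,118),(462,60),.035)]:
    print(n,onz(sc,*A(*pa),z).round(4),onz(sd,*B(*pb),z).round(4))
for p in [(612,148),(680,150),(628,134),(664,163),(625,160),(664,138)]: print(p,onz(sc,*A(*p),.062).round(4))
```

```text
sqtop [0.5335 0.1737 0.11  ] [0.5348 0.1715 0.11  ]
rdtop [0.5672 0.2561 0.11  ] [0.5701 0.2536 0.11  ]
socket [ 0.5555 -0.1431  0.062 ] [ 0.559  -0.1508  0.062 ]
pot [0.4595 0.0169 0.033 ] [0.4624 0.0128 0.033 ]
bench [0.7389 0.0777 0.015 ] [0.7411 0.0777 0.015 ]
spool [ 0.757  -0.2358  0.035 ] [ 0.7604 -0.2426  0.035 ]
spool2 [ 0.5771 -0.2769  0.035 ] [ 0.5837 -0.2842  0.035 ]
(612, 148) [ 0.5723 -0.1266  0.062 ]
(680, 150) [ 0.5378 -0.1606  0.062 ]
(628, 134) [ 0.5797 -0.1517  0.062 ]
(664, 163) [ 0.5322 -0.137   0.062 ]
(625, 160) [ 0.5535 -0.1199  0.062 ]
(664, 138) [ 0.558  -0.1664  0.062 ]
```

Emit:
apply_moves(steps=[0,0,-0.25,0,-1,0,0,-0.5,0,-1,0,0,-0.75,0,-1,0,0,-0.85,0,-1,0.2,-0.2,-0.85,0,-1,0.4,-0.4,-0.85,0,-1,0.57,-0.57,-0.85,0,-1,0.74,-0.74,-0.85,0,-1,0.91,-0.91,-0.85,0,-1,0.91,-0.91,-0.85,0,-1])

```text
time: 1.8
eef_pos: [0.3018, -0.3084, 0.4022]
eef_rot: [179.9, -0.1, 19.3]
force: [-0.2, -1.3, -0.1]
finger_gap: 1.0
grip_force: 0.0
```

```bash
cat >> h.py <<'E'
def pose():
    s=state(); return np.array(s["eef_pos"]),np.array(s["eef_rot"])
def shift(p,yaw=None):
    "shift/turn from here, in the units of the moves"
    q,e=pose(); M=R.from_euler("xyz",e,degrees=True).as_matrix()
    t=0 if yaw is None else -((yaw-e[2]+90)%180-90)/45
    return (M.T@(np.array(p)-q)/.2).round(3),round(t,3)
def wray(c,u,v,q,e):
    H=np.array(c["hand_eye"]); M=R.from_euler("xyz",e,degrees=True).as_matrix()
    d=np.array([(u-c["cx"])/c["fx"],-(v-c["cy"])/c["fy"],-1.0])
    return M@H[:3,3]+q, M@H[:3,:3]@d
def wonz(c,u,v,z,q,e):
    o,d=wray(c,u,v,q,e); return o+d*(z-o[2])/d[2]
def wproj(c,p,q,e):
    H=np.array(c["hand_eye"]); M=R.from_euler("xyz",e,degrees=True).as_matrix()
    x=H[:3,:3].T@(M.T@(np.array(p)-q)-H[:3,3])
    return np.array([c["cx"]+c["fx"]*x[0]/-x[2],c["cy"]-c["fy"]*x[1]/-x[2]])
E
python3 - <<'E'
from h import *
print(pose(),state()["joint_pos"],shift([.534,.173,.35]))
c=capture("wrist"); print({k:v for k,v in c.items() if k!="color"})
E
```

```text
(array([ 0.30181674, -0.30839174,  0.40221182]), array([ 1.79923830e+02, -8.88397909e-02,  1.92769934e+01])) [-6.15180007e+01 -1.41023735e+01  9.65660493e+01  7.61532247e-02
  9.74469168e+01  9.21499392e+00] (array([ 1.89 , -1.889,  0.261]), 0)
{'fx': 428.6849048134687, 'fy': 428.6849048134687, 'cx': 316.4563824626246, 'cy': 235.37342123695032, 'hand_eye': array([[ 1.08903414e-03,  9.64434704e-01,  2.64318966e-01,
         6.47600645e-02],
       [ 9.99999236e-01, -1.20509653e-03,  2.76951784e-04,
         6.92729711e-05],
       [ 5.85631780e-04,  2.64318462e-01, -9.64435279e-01,
        -1.41931828e-01],
       [ 0.00000000e+00,  0.00000000e+00,  0.00000000e+00,
         1.00000000e+00]]), 'shot': 3}
```

Emit:
apply_moves(steps=[0.25,-0.06,0,0,-1,0.5,-0.12,0,0,-1,0.75,-0.18,0,0,-1,0.98,-0.24,0,0,-1,0.98,-0.24,0,0,-1])

```text
time: 2.35
eef_pos: [0.4731, -0.2009, 0.4003]
eef_rot: [-179.9, -0.0, 19.3]
force: [-0.3, -0.7, 0.0]
finger_gap: 1.004
grip_force: 0.0
```

Emit:
apply_moves(steps=[0.2,-0.05,0.1,0,-1,0.42,-0.1,0.25,0,-1,0.47,-0.1,0.5,0,-1,0.47,-0.1,0.75,0,-1,0.47,-0.1,0.75,0,-1,0.47,-0.1,0.75,0,-1])

```text
time: 2.95
eef_pos: [0.5513, -0.1546, 0.2507]
eef_rot: [-179.9, 0.1, 18.9]
force: [0.5, 0.4, 1.0]
finger_gap: 1.001
grip_force: 0.0
```

Run:
```python
from h import *
q,e=pose(); print(q,e)
c=capture("wrist"); cv2.imwrite("pics/w1.png",c["color"]); np.savez("w1.npz",q=q,e=e,**{k:c[k] for k in("fx","fy","cx","cy","hand_eye")})
```

```text
[ 0.5513328  -0.15463328  0.25066126] [-1.79892883e+02  1.34781334e-01  1.89361449e+01]
```

View pics/w1.png

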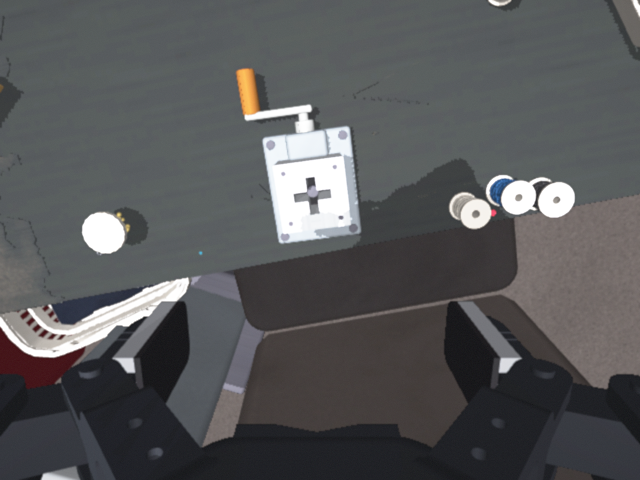

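The wrist view shows the winder, with the cross socket at about (313,195) and the pot at (104,232).

```bash
cat >> h.py <<'E'
def rectify(c,img,q,e,ctr,z,half=.045,s=.00025):
    "top-down metric picture of plane z: col = +x, row = -y"
    w=np.array([[-1,1],[1,1],[1,-1],[-1,-1]])*half+np.array(ctr)[:2]
    src=np.float32([wproj(c,[*p,z],q,e) for p in w]); n=2*half/s
    Hm=cv2.getPerspectiveTransform(src,np.float32([[0,0],[n,0],[n,n],[0,n]]))
    return cv2.warpPerspective(img,Hm,(int(n),int(n)),flags=cv2.INTER_CUBIC)
E
python3 - <<'E'
from h import *
from scipy.optimize import minimize
c=np.load("w1.npz"); img=cv2.imread("pics/w1.png"); q,e=c["q"],c["e"]
print(wonz(c,313,195,.062,q,e))
ctr=np.array([.557,-.147]); r=rectify(c,img,q,e,ctr,.062)
g=cv2.cvtColor(r,cv2.COLOR_BGR2GRAY).astype(float)
n=360; X,Y=np.meshgrid((np.arange(n)-n/2)*.00025+ctr[0],-(np.arange(n)-n/2)*.00025+ctr[1])
g=np.minimum(g,200)
def score(p,full=False):
    a=np.deg2rad(p[2]); x=(X-p[0])*np.cos(a)+(Y-p[1])*np.sin(a); y=-(X-p[0])*np.sin(a)+(Y-p[1])*np.cos(a)
    sg=lambda t:1/(1+np.exp(-t/.0005))
    m=lambda u,v:sg(.004-abs(u))*sg(.015-abs(v))
    cr=np.maximum(m(x,y),m(y,x)); box=sg(.0195-abs(x))*sg(.0195-abs(y))
    pin=np.hypot(x,y)<.0065  # ignore pin
    w=(box-cr).clip(0)*~pin; cr=cr*~pin
    return (g*cr).sum()/cr.sum()-(g*w).sum()/w.sum()
best=None
for a in range(-45,45,6):
    for dx in(-.004,0,.004):
        for dy in (-.004,0,.004):
            p=[ctr[0]+dx,ctr[1]+dy,a]; s=score(p)
            if best is None or s<best[0]: best=(s,p)
print(best)
o=minimize(score,best[1],method="Nelder-Mead",options=dict(initial_simplex=[best[1]]+[list(np.array(best[1])+d) for d in([.002,0,0],[0,.002,0],[0,0,4])],xatol=1e-5,fatol=1e-3))
print(o.x,o.fun)
x,y,a=o.x; a=np.deg2rad(a); ca,sa=np.cos(a),np.sin(a)
pts=[[(x+u*ca-v*sa-ctr[0])/.00025+n/2,-(y+u*sa+v*ca-ctr[1])/.00025+n/2] for u,v in [(-.027,-.027),(.027,-.027),(.027,.027),(-.027,.027)]]
cv2.polylines(r,[np.int32(pts)],True,(0,0,255),1)
for P in([(-.015,-.004),(.015,-.004),(.015,.004),(-.015,.004)],[(-.004,-.015),(.004,-.015),(.004,.015),(-.004,.015)]):
    pts=[[(x+u*ca-v*sa-ctr[0])/.00025+n/2,-(y+u*sa+v*ca-ctr[1])/.00025+n/2] for u,v in P]; cv2.polylines(r,[np.int32(pts)],True,(0,255,0),1)
cv2.imwrite("pics/r1.png",r)
E
```

```text
[ 0.55633012 -0.14965015  0.062     ]
(np.float64(-45.162508707004065), [np.float64(0.557), np.float64(-0.147), 27])
[ 0.55610925 -0.14890465 26.11207069] -53.117530131851396
```

View pics/r1.png

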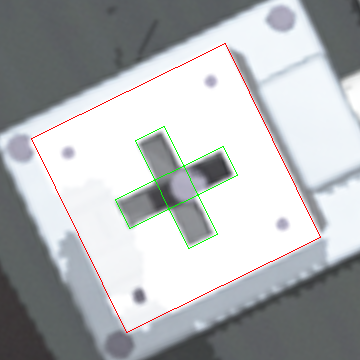

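Emit:
apply_moves(steps=[0.05,-0.25,0,0,-1,0.1,-0.5,0,0,-1,0.2,-0.75,0,0,-1,0.3,-0.98,0,0,-1,0.3,-0.98,0,0,-1])

```text
time: 3.5
eef_pos: [0.5468, 0.0552, 0.256]
eef_rot: [179.9, -0.4, 19.3]
force: [-0.1, 0.1, 0.2]
finger_gap: 0.995
grip_force: 0.0
```

Emit:
apply_moves(steps=[0.08,-0.25,0.05,0,-1,0.15,-0.5,0.08,0,-1,0.15,-0.6,0.08,0,-1,0.15,-0.6,0.08,0,-1,0.15,-0.6,0.08,0,-1])

```text
time: 4.0
eef_pos: [0.536, 0.1739, 0.2381]
eef_rot: [179.9, -0.2, 19.0]
force: [-0.2, 0.8, 1.0]
finger_gap: 0.998
grip_force: 0.0
```

Run:
```python
from h import *
q,e=pose(); print(q,e)
c=capture("wrist"); cv2.imwrite("pics/w2.png",c["color"]); np.savez("w2.npz",q=q,e=e,**{k:c[k] for k in("fx","fy","cx","cy","hand_eye")})
r=rectify(c,c["color"],q,e,[.534,.173],.11,half=.05,s=.0002); cv2.imwrite("pics/r2.png",r)
cv2.imwrite("pics/w2r.png",np.hstack([cv2.resize(c["color"][40:360,160:480],(500,500)),r])[:, :][::1]) 
p=np.vstack([np.zeros((0,1000,3),np.uint8),cv2.imread("pics/w2r.png")]); cv2.imwrite("pics/w2r.png",cv2.resize(p,(800,400)))
```

```text
[0.53595853 0.17388959 0.2380651 ] [179.8976253   -0.2453393   19.03737567]
```

View pics/w2r.png

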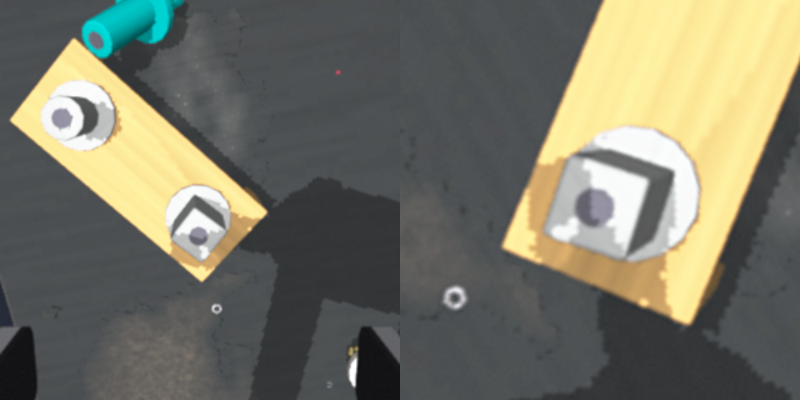

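Run:
```python
from h import *
c=np.load("w2.npz"); img=cv2.imread("pics/w2.png")
r=rectify(c,img,c["q"],c["e"],[.5328,.1713],.11,half=.02,s=.00005)
r=cv2.resize(r,(600,600))
for k in range(0,600,75): cv2.line(r,(k,0),(k,8),(0,0,255),2);cv2.line(r,(0,k),(8,k),(0,0,255),2)
cv2.imwrite("pics/r2b.png",r)
```

```text
(no output)
```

View pics/r2b.png

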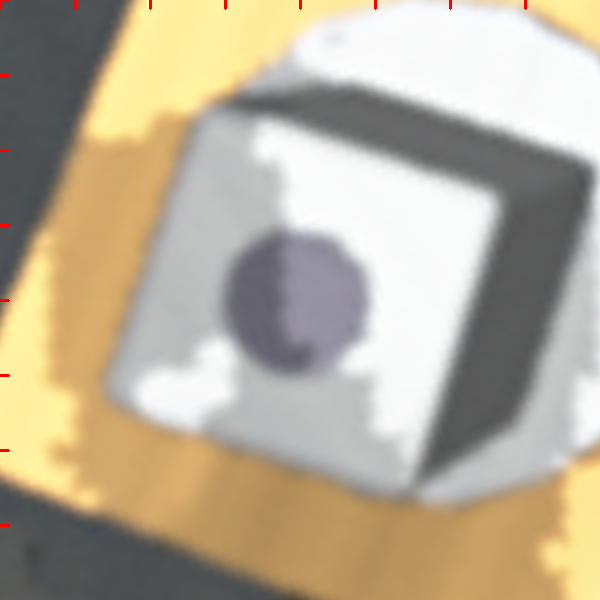

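Top-face corners in the rectified crop give a centre of about (0.5329, 0.1713) and a yaw of about -17°. Next I align the gripper and descend.

Emit:
apply_moves(steps=[-0.018,0.007,0.1,0.19,-1,-0.018,0.007,0.2,0.38,-1,-0.018,0.007,0.3,0.57,-1,-0.018,0.007,0.4,0.76,-1,-0.018,0.007,0.4,0.8,-1,-0.018,0.007,0.4,0.8,-1,-0.018,0.007,0.4,0.8,-1])

```text
time: 4.75
eef_pos: [0.5326, 0.1707, 0.1564]
eef_rot: [-180.0, -0.1, -17.0]
force: [0.2, 0.0, -0.1]
finger_gap: 1.002
grip_force: 0.0
```

Run:
```python
from h import *
print(pose(),shift([.5329,.1713,.073],-17))
q,e=pose(); c=capture("wrist"); 
r=c["color"].copy()
print(wproj(c,[.5329,.1713,.11],q,e), wproj(c,[.5329,.1713,.066],q,e))
for s in((-1,-1),(1,-1),(1,1),(-1,1)):
    a=np.deg2rad(-17); v=R.from_euler("z",-17,degrees=True).apply([s[0]*.011,s[1]*.011,0])
    for z in(.11,.066): cv2.circle(r,tuple(int(t) for t in wproj(c,v+[.5329,.1713,z],q,e)),2,(0,0,255) if z>.1 else (0,255,0),-1)
cv2.imwrite("pics/w3.png",r)
```

```text
(array([0.53263373, 0.17072706, 0.15642112]), array([-1.79968342e+02, -1.10767122e-01, -1.70340029e+01])) (array([-0.   , -0.003,  0.417]), np.float64(-0.001))
[312.4779286  263.45151865] [313.22906228 237.9828835 ]
```

View pics/w3.png

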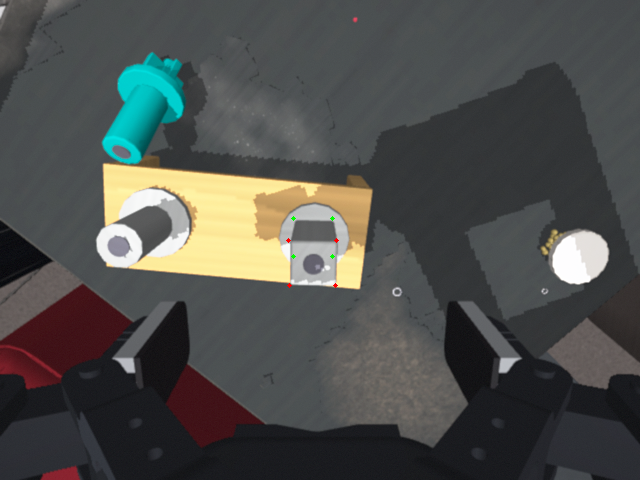

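Projected corners land on the mandrel; fingers straddle it at (313,263). I descend and grasp.

Emit:
apply_moves(steps=[0,-0.002,0.1,0,-0.4,0,-0.002,0.25,0,-0.4,0,-0.002,0.35,0,-0.4,0,-0.002,0.41,0,-0.4,0,-0.002,0.41,0,-0.4,0,-0.002,0.41,0,1,0,-0.002,0.41,0,1,0,-0.002,0.41,0,1,0,-0.002,0.41,0,1,0,-0.002,0.41,0,1], squeeze=80)

```text
time: 5.8
eef_pos: [0.5328, 0.1726, 0.075]
eef_rot: [-179.9, -0.2, -17.0]
force: [-0.2, -0.4, 5.7]
finger_gap: 0.245
grip_force: 78.5
```

Emit:
apply_moves(steps=[0,0,0,0,1,0,0,0,0,1,0,0,0,0,1])

```text
time: 6.1
eef_pos: [0.5328, 0.1726, 0.0749]
eef_rot: [-179.9, -0.2, -17.0]
force: [0.3, -1.1, 7.1]
finger_gap: 0.248
grip_force: 78.5
```

Emit:
apply_moves(steps=[0,0,-0.05,0,1,0,0,-0.15,0,1,0,0,-0.3,0,1,0,0,-0.45,0,1,0,0,-0.6,0,1,0,0,-0.6,0,1,0,0,-0.6,0,1])

```text
time: 6.8
eef_pos: [0.5316, 0.1725, 0.194]
eef_rot: [-180.0, -0.1, -17.0]
force: [0.2, -0.3, -1.3]
finger_gap: 0.247
grip_force: 78.1
```

Run:
```python
from h import *
print(pose(),state()["force"],shift([.5561,-.1489,.195],26.1))
```

```text
(array([0.53159246, 0.17249513, 0.19404138]), array([-1.79969209e+02, -7.19303726e-02, -1.69812684e+01])) [ 0.22789401 -0.26979927 -1.3329093 ] (array([ 0.587,  1.501, -0.005]), np.float64(-0.957))
```

Emit:
apply_moves(steps=[0.05,0.12,0,-0.1,1,0.14,0.35,0,-0.29,1,0.22,0.57,0,-0.48,1,0.3,0.77,0,-0.67,1,0.37,0.95,0,-0.85,1,0.37,0.95,0,-0.957,1,0.37,0.95,0,-0.957,1,0.37,0.95,0,-0.957,1])

```text
time: 7.6
eef_pos: [0.5457, -0.0304, 0.1919]
eef_rot: [-179.9, 0.1, 25.9]
force: [0.0, -0.3, -0.6]
finger_gap: 0.244
grip_force: 78.5
```

Run:
```python
from h import *
print(pose(),state()["grip_force"],shift([.5561,-.1489,.195],26.1))
```

```text
(array([ 0.54571496, -0.03035845,  0.19185591]), array([-1.79877803e+02,  1.14179768e-01,  2.58893342e+01])) 78.49824070930481 (array([-0.212,  0.556, -0.016]), np.float64(-0.005))
```

Emit:
apply_moves(steps=[-0.08,0.2,0,-0.005,1,-0.16,0.42,0.05,-0.005,1,-0.212,0.556,0.15,-0.005,1,-0.212,0.556,0.2,-0.005,1,-0.212,0.556,0.2,-0.005,1,-0.212,0.556,0.2,-0.005,1])

```text
time: 8.2
eef_pos: [0.5573, -0.1476, 0.1529]
eef_rot: [-179.9, 0.0, 26.3]
force: [0.2, 0.5, -1.1]
finger_gap: 0.25
grip_force: 78.7
```

Run:
```python
from h import *
q,e=pose(); print(q,e)
c=capture("wrist"); w=c["color"].copy()
M=R.from_euler("xyz",e,degrees=True).as_matrix()
def T(x,y,z): return q+M@np.array([x,y,z])   # tool coords
# mandrel assumed: axis at tool x=0, collar underside at tool z=+.015... up is -z
for dx in(-.011,.011):
  for dy in(-.011,.011):
    cv2.circle(w,tuple(int(t) for t in wproj(c,T(dx,dy,-.035),q,e)),1,(0,0,255),-1)
cv2.circle(w,tuple(int(t) for t in wproj(c,T(0,0,-.035),q,e)),1,(0,0,255),-1)
s=capture("scene"); f=s["color"].copy(); d=capture("side"); g=d["color"].copy()
for cc,im in((s,f),(d,g)):
    for z,col in((.062,(0,255,0)),):
        cv2.circle(im,tuple(int(round(t)) for t in proj(cc,[.5561,-.1489,z])),1,col,-1)
    for h,rr in((-.035,0),(.015,0),(.037,0),(.045,0)):
        cv2.circle(im,tuple(int(round(t)) for t in proj(cc,T(0,0,h))),1,(0,0,255),-1)
print(wproj(c,T(0,0,-.035),q,e))
A=cv2.resize(w[150:390,200:440],(400,400),interpolation=2)
u,v=map(int,proj(s,[.5561,-.1489,.1])); B=cv2.resize(f[v-50:v+50,u-50:u+50],(400,400),interpolation=2)
cv2.imwrite("pics/c4.png",np.hstack([A,B])); cv2.imwrite("pics/w4.png",c["color"]);cv2.imwrite("pics/s4.png",s["color"]);cv2.imwrite("pics/d4.png",d["color"])
```

```text
[ 0.55728281 -0.14764468  0.15293367] [-1.79917366e+02  3.31304057e-02  2.63348991e+01]
[317.0448053  357.33904718]
```

View pics/c4.png

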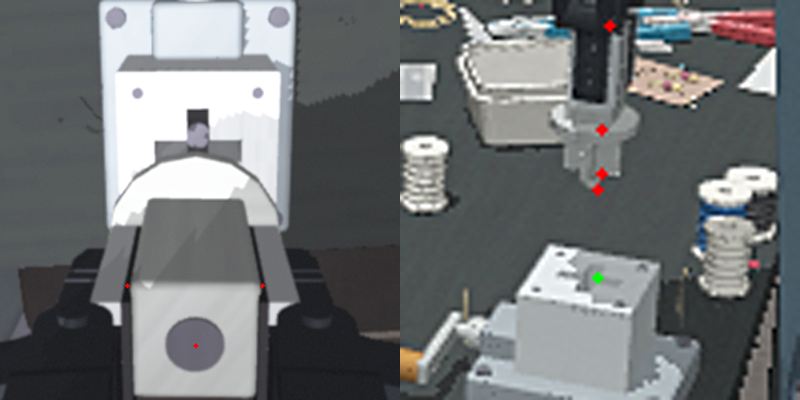

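Wrist view: mandrel top is where predicted, and the socket pin at crop (198,135) is in line with the mandrel axis. The scene view agrees to within about 1 px. I centre it and lower to just above the mouth.

Emit:
apply_moves(steps=[-0.007,0.002,0.05,0,1,-0.007,0.002,0.12,0,1,-0.007,0.002,0.17,0,1,-0.007,0.002,0.17,0,1,-0.007,0.002,0.17,0,1])

```text
time: 8.85
eef_pos: [0.556, -0.1502, 0.1185]
eef_rot: [-179.9, 0.0, 26.3]
force: [-0.8, -1.5, -1.6]
finger_gap: 0.244
grip_force: 78.7
```

Run:
```python
from h import *
print(pose(),state()["force"],shift([.5561,-.1489,.09],26.1))
```

```text
(array([ 0.55604122, -0.150239  ,  0.11854329]), array([-1.79932474e+02,  4.91530960e-02,  2.62947499e+01])) [-0.83897865 -1.45363451 -1.61211564] (array([ 0.003, -0.006,  0.143]), np.float64(0.004))
```

Emit:
apply_moves(steps=[0.002,-0.003,0.03,0,1,0.002,-0.003,0.06,0,1,0.002,-0.003,0.08,0,1,0.002,-0.003,0.1,0,1,0.002,-0.003,0.11,0,1,0.002,-0.003,0.122,0,1,0.002,-0.003,0.122,0,1])

```text
time: 9.55
eef_pos: [0.5564, -0.1496, 0.0946]
eef_rot: [-180.0, 0.0, 26.3]
force: [-0.1, 0.0, -0.8]
finger_gap: 0.248
grip_force: 78.7
```

No contact force with the ribs about 4 mm in, so they have meshed. Now I press home.

Emit:
apply_moves(steps=[0,0,0.02,0,1,0,0,0.04,0,1,0,0,0.055,0,1,0,0,0.07,0,1,0,0,0.08,0,1,0,0,0.088,0,1,0,0,0.092,0,1,0,0,0.092,0,1])

```text
time: 10.35
eef_pos: [0.5569, -0.1498, 0.077]
eef_rot: [180.0, -0.0, 26.3]
force: [-1.0, 0.7, 6.2]
finger_gap: 0.247
grip_force: 79.9
```

Emit:
apply_moves(steps=[0,0,0.005,0,1,0,0,0.01,0,1,0,0,0.01,0,1,0,0,0.01,0,1])

```text
time: 10.75
eef_pos: [0.5569, -0.1499, 0.0769]
eef_rot: [180.0, -0.0, 26.3]
force: [-8.6, 3.2, 19.9]
finger_gap: 0.247
grip_force: 81.8
```

Run:
```python
from h import *
s=capture("scene"); d=capture("side"); print(state()["force"],state()["eef_pos"])
o=[]
for c in(s,d):
    u,v=map(int,proj(c,[.5561,-.1489,.08])); o.append(cv2.resize(c["color"][v-40:v+40,u-40:u+40],(400,400),interpolation=2))
cv2.imwrite("pics/c5.png",np.hstack(o))
```

```text
[-8.10167047  2.63289871 20.85402227] [ 0.55687159 -0.14985025  0.0769164 ]
```

View pics/c5.png

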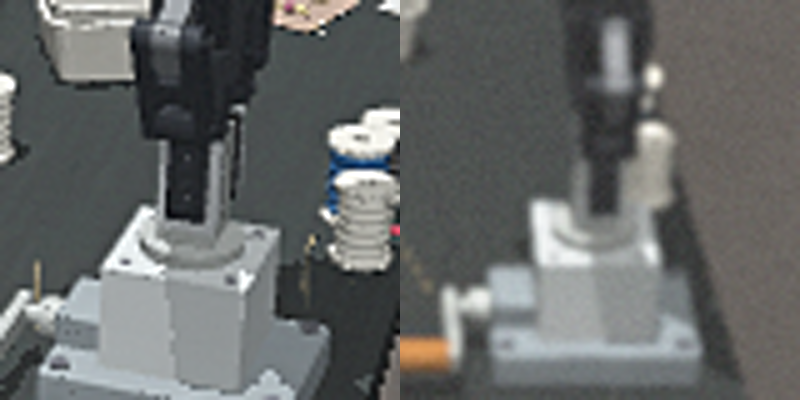

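The collar sits flat on the block in both views, and the push is steady at about 20 N. I hand in.

```bash
python3 -c "
from workcell import *
print(hand_in())"
```

```text
the job is handed in; nothing more can be done
None
```

The square mandrel is meshed in the winder socket and pressed down until its collar sits on the block, still gripped at about 80 N with a steady 20 N push; I handed the job in at about 11 s, but the hand-in returned no verdict.

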